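# Set the pots on their setter tiles for the kiln

## Task

Take the four straight-sided pots without handles off the wooden ware board and stand each one upright on the kiln shelf, centred on the setter tile of its own shape and size: small round, large round, square and oblong, with the square and the oblong pot lined up with the sides of their tiles. Set them down gently, never dropping or tipping one over, and leave the mug and the bowl standing where they are.

Things in the scene. Friction and masses are not known exactly. Their poses are not given: they have to be found in the camera images.
- pot_small_round: White straight-sided pot without a handle, open at the top, flat closed bottom, standing loose and upright on the plywood ware board (15 mm thick). Round, 48 mm in diameter, 70 mm tall, wall 4 mm, about 0.12 kg. The origin is the centre of its underside, z up; its yaw does not matter.
- pot_large_round: White straight-sided pot without a handle, open at the top, flat closed bottom, standing loose and upright on the plywood ware board (15 mm thick). Round, 66 mm in diameter, 92 mm tall, wall 4 mm, about 0.25 kg. The origin is the centre of its underside, z up; its yaw does not matter.
- pot_square: White straight-sided pot without a handle, open at the top, flat closed bottom, standing loose and upright on the plywood ware board (15 mm thick). Square, 54 x 54 mm, 82 mm tall, wall 5 mm, about 0.22 kg. The origin is the centre of its underside, z up; x and y are square to its sides.
- pot_oblong: White straight-sided pot without a handle, open at the top, flat closed bottom, standing loose and upright on the plywood ware board (15 mm thick). Oblong, 78 mm long (along its x) by 44 mm wide (along its y), 68 mm tall, wall 5 mm, about 0.2 kg. The origin is the centre of its underside, z up; x runs along its length.
- tile_small_round: Fixed terracotta setter tile, 10 mm thick, lying flat on the grey stone-like kiln shelf (18 mm thick), so its top is 28 mm above the table. The origin is the centre of its underside: its top is 10 mm above the origin. Round, 70 mm in diameter.
- tile_large_round: Fixed terracotta setter tile, 10 mm thick, lying flat on the grey stone-like kiln shelf (18 mm thick), so its top is 28 mm above the table. The origin is the centre of its underside: its top is 10 mm above the origin. Round, 92 mm in diameter.
- tile_square: Fixed terracotta setter tile, 10 mm thick, lying flat on the grey stone-like kiln shelf (18 mm thick), so its top is 28 mm above the table. The origin is the centre of its underside: its top is 10 mm above the origin. Square, 76 x 76 mm, x and y square to its sides.
- tile_oblong: Fixed terracotta setter tile, 10 mm thick, lying flat on the grey stone-like kiln shelf (18 mm thick), so its top is 28 mm above the table. The origin is the centre of its underside: its top is 10 mm above the origin. Oblong, 100 mm (its x) by 66 mm (its y).
- mug: White mug with a handle, 64 mm in diameter, 80 mm tall, standing loose among the pots on the ware board in the row nearer the robot. The origin is the centre of its underside, z up; the handle sticks out along its +y to about 65 mm from the axis, roughly towards the robot. It stays where it is.
- bowl: White flared bowl, 86 mm across the rim, 45 mm tall, standing loose among the pots on the ware board. The origin is the centre of its underside, z up; its yaw does not matter. It stays where it is.

How it is judged:
By the outcome, as a careful person would: the job done as asked, in the order asked, and still so for the second after the job is handed in, with the robot touching nothing.
It also fails if it takes over 115 s, if anything falls off the work surface, if the arm or the gripper's body presses on something with over 40 N, if the wrist force passes 120 N, or if a joint passes its speed limit or range.

## Robot

A 6-joint arm with a two-finger parallel gripper is mounted at the origin on the work surface. World frame = base frame: x ahead of the robot, y to its left, z up, the work surface at z = 0. Lengths are in m, angles in degrees, forces in N, time in s.
With the tool pointing down it reaches from about 0.375 to 0.9 m from the base axis. Payload 3.1 kg.
Tool frame: the origin (TCP) lies between the finger pads; the fingertips stand 11 mm ahead of it and the grasp point (between the pads) lies 8 mm behind it; x points along the fingers, y is the direction in which the jaws open and shut, and the axes are right-handed (so a half turn about x gives the same grasp; the last joint's range is limited). The gripper opens to 87 mm and grips with 3 to 60 N. Pads are 19 mm wide; open, the fingers measure 117 mm over their backs; the gripper's body (75 mm by 190 mm) begins 51 mm behind the grasp point.
Start: joints at [-78.696, 30.224, 82.088, -0, 67.689, -10.227], TCP at [0.229, -0.581, 0.234] pointing down, gripper open.
Joint ranges: [-176.69, 176.69], [-43.24, 126.21], [12.49, 139.97], [-82, 262], [0, 151.66], [-163.58, 163.58]. Speed limits (degrees/s): [159.86, 159.86, 180, 180, 180, 180].

## Interface

Orientations are given as a 3x3 rotation matrix whose columns are the frame's x, y, z axes.
In Python, from rig import bot gives the robot as it stands.
- The arm moves only by the shell command python3 -m inch 'ROWS' [OPENING]. ROWS is a JSON object of lists of equal length, an entry for each row: "dp": the shift along the tool's x, y, z in mm, a list of three; "yaw": the turn about the tool's x in degrees. In form: {"dp": [[tx, ty, tz], ...], "yaw": [yaw, ...]}. A call has 1 to 20 rows; each row shifts and turns the commanded pose from where the row before left it, along the tool's axes as they then stand; what a row does not reach is not made up. A row lasts 1/12 s, in which the tool goes at most 41.7 mm and 7.16 degrees, less where a joint would pass 70% of its speed; a pose out of reach is approached as far as the arm can. A call is refused whole if a number of a shift passes 41.7 or a number of a turn 7.16, either way. A call with a gripper value outside its range is refused whole. OPENING is the finger opening in mm, from 0 to 87, set as the call begins (- or left out, the last holds). The fingers move at their own pace and stop on an object; the grip force is fixed at half the most. Time passes only in rows, so rows that do not move let the fingers close. It gives the time, the measured TCP pose, the force and the opening at its end, in the units of the state.
- bot.read_state(): the state, without advancing time (a new reading comes with each control period).
- bot.capture(name): name is "side" or "top"; returns a dict with "color" (384x512x3 uint8, red, green, blue), "intrinsics" (3x3 intrinsics, pixels), "pose" (4x4, takes a point from camera to world coordinates). Camera axes: x right, y down, z forward; pixel columns grow to the right and rows downward; lengths in m; the calibration is good to about 2 mm. A picture is of the moment at which its call begins. There is no depth.
- bot.hand_in(): hands the job in, once; it reports no verdict.
The state is a dict: "time_s": time; "joint_positions": joint angles; "qvel": joint speeds; "tau": joint torques, N m; "position": TCP position; "tcp_rot": TCP orientation; "force": force on the tool from outside, world axes, zero at the start; "moment": the same for the moment, N m; "opening": opening from 0.0 (shut) to 1.0 (fully open).
Only numpy, scipy, OpenCV 4.12 (cv2) and the standard library are available. Lean on these libraries where they do the work, as an engineer would, in place of code of your own. Each camera call takes 0.05 s, during which the arm holds its last target.

## Working session

There is one attempt and no reset: what is moved stays moved. The work goes in short steps, Python scripts to look and compute and a shell command to move; the robot and the scene stay as the last step left them, time stands still between calls to the robot, and variables do not carry over. Pictures are saved under pics/ and viewed, and the job is handed in when it is done.

```bash
ls; mkdir -p pics; python3 - <<'E'
from rig import bot
import cv2,numpy as np
s=bot.read_state();print(s)
for n in("top","side"):
    c=bot.capture(n);print(n,c["intrinsics"],c["pose"]);cv2.imwrite(f"pics/{n}0.png",c["color"][:,:,::-1])
    np.savez(f"pics/{n}0.npz",**c)
E
```

```text
pics
{'time_s': 0.0, 'joint_positions': array([-7.86961437e+01,  3.02797303e+01,  8.21567141e+01,  1.40469345e-03,
        6.76888453e+01, -1.02259022e+01]), 'qvel': array([-0.07981898,  0.05791009,  0.03204932,  0.02686018, -0.01023453,
        0.08953536]), 'tau': array([-1.42304165e-03, -4.40052652e+01, -1.76592851e+01,  6.31666020e-02,
        5.82707429e-02, -1.49107168e-04]), 'position': array([ 0.22927164, -0.58066519,  0.2325616 ]), 'tcp_rot': array([[-4.06381706e-04,  3.66975304e-01, -9.30230596e-01],
       [ 2.14874244e-03, -9.30228205e-01, -3.66975299e-01],
       [-9.99997609e-01, -2.14795801e-03, -4.10507687e-04]]), 'force': array([ 0.42246149,  0.10538316, -0.53883257]), 'moment': array([-0.02756738, -0.00514397, -0.00235071]), 'opening': 1.001292106093116}
top [[367.39644857   0.         254.40118789]
 [  0.         367.39644857 188.74469166]
 [  0.           0.           1.        ]] [[ 0.02329949 -0.99710502  0.0723789   0.44827919]
 [-0.99948978 -0.02481497 -0.02010986  0.01736593]
 [ 0.02184772 -0.07187342 -0.99717445  1.06733531]
 [ 0.          0.          0.          1.        ]]
side [[393.91691268   0.         258.46716681]
 [  0.         393.91691268 194.2643058 ]
 [  0.           0.           1.        ]] [[-0.99676895 -0.02073775  0.07759896  0.43730952]
 [-0.07626219  0.54760465 -0.8332546   0.82746805]
 [-0.02521372 -0.83648018 -0.54741682  0.57255405]
 [ 0.          0.          0.          1.        ]]
```

View pics/top0.png

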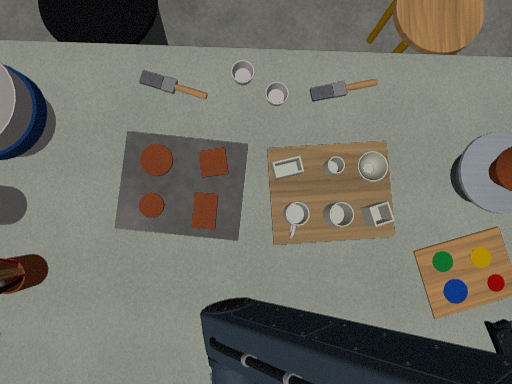

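View pics/side0.png

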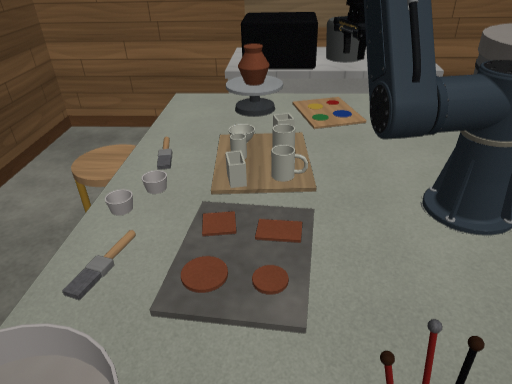

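```bash
python3 - <<'E'
import cv2
im=cv2.imread("pics/top0.png")
for n,(x0,y0,x1,y1) in dict(board=(262,138,402,248),shelf=(112,128,252,243)).items():
    c=cv2.resize(im[y0:y1,x0:x1],None,fx=5.5,fy=5.2,interpolation=cv2.INTER_CUBIC) if 0 else cv2.resize(im[y0:y1,x0:x1],None,fx=5,fy=5,interpolation=cv2.INTER_CUBIC)
    for i in range(0,c.shape[1],100): cv2.putText(c,str(x0+i//5),(i,10),0,.35,(0,0,255),1); cv2.line(c,(i,12),(i,18),(0,0,255))
    for i in range(0,c.shape[0],100): cv2.putText(c,str(y0+i//5),(0,i+4),0,.35,(0,0,255),1)
    cv2.imwrite(f"pics/{n}0.png",c)
E
```

```text
(no output)
```

View pics/board0.png

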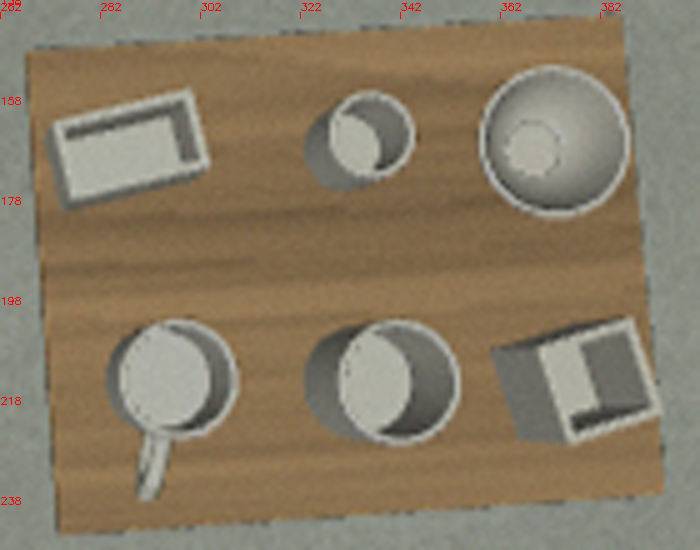

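View pics/shelf0.png

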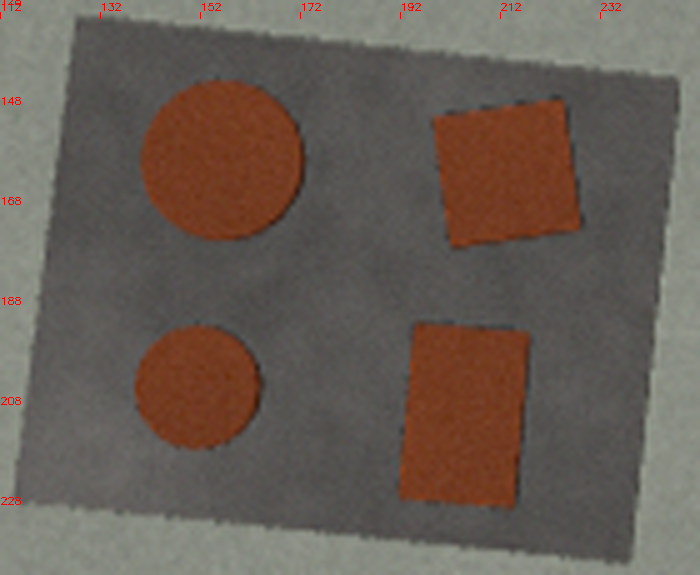

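```bash
python3 - <<'E'
import cv2,numpy as np
im=cv2.imread("pics/top0.png")
def crop(im,x0,y0,w,h,f):
    c=cv2.resize(im[y0:y0+h,x0:x0+w],None,fx=f,fy=f,interpolation=cv2.INTER_CUBIC)
    for i in range(0,w,5): cv2.putText(c,str(x0+i),(i*f,10),0,.35,(0,0,255),1); cv2.line(c,(i*f,12),(i*f,18),(0,0,255))
    for i in range(0,h,5): cv2.putText(c,str(y0+i),(0,i*f+4),0,.35,(0,0,255),1)
    return c
a=crop(im,268,150,40,35,10);b=crop(im,358,198,40,35,10)
cv2.imwrite("pics/sq_ob.png",np.hstack([a,b]))
s=cv2.imread("pics/side0.png")
cv2.imwrite("pics/side_board.png",crop(s,205,105,115,95,6))
E
```

```text
(no output)
```

View pics/sq_ob.png

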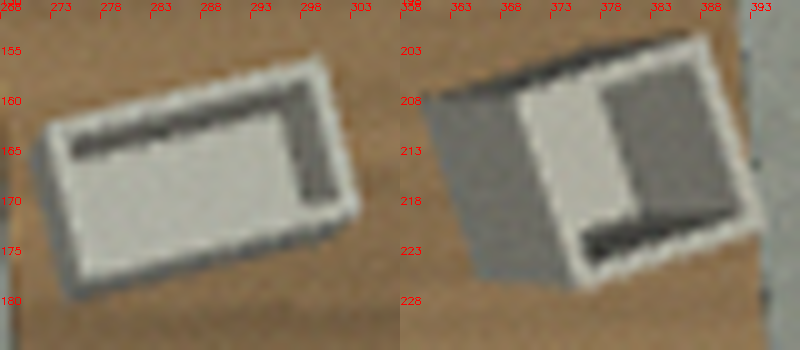

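View pics/side_board.png

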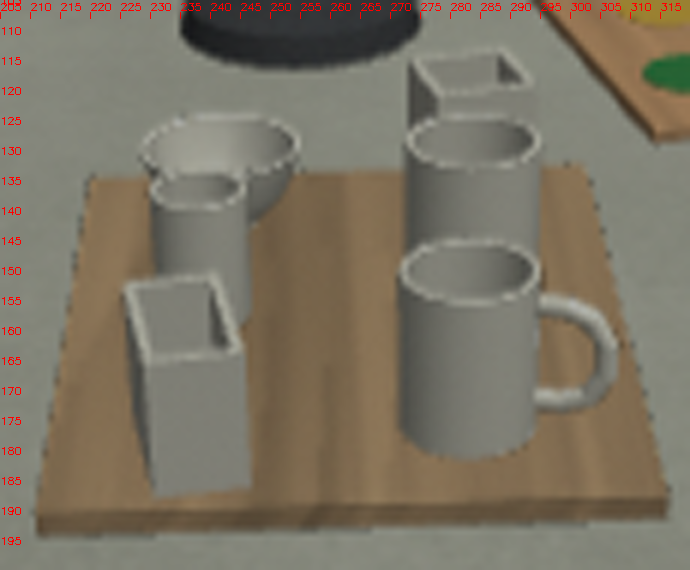

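```bash
cat > h.py <<'E'
import cv2,numpy as np
from scipy.optimize import least_squares
def cam(f):
    d=np.load(f);return d["intrinsics"],d["pose"]
T=cam("pics/top0.npz");S=cam("pics/side0.npz")
def proj(c,P):
    K,M=c;q=(np.asarray(P)-M[:3,3])@M[:3,:3];q=q@K.T;return q[:,:2]/q[:,2:]
def back(c,uv,z):
    K,M=c;r=np.c_[np.atleast_2d(uv),np.ones(len(np.atleast_2d(uv)))]@np.linalg.inv(K).T@M[:3,:3].T
    o=M[:3,3];return o+r*((z-o[2])/r[:,2:])
def rect(x,y,a,L,W,z):
    c,s=np.cos(a),np.sin(a);p=np.array([[1,1],[1,-1],[-1,-1],[-1,1]])*[L/2,W/2]
    return np.c_[p@np.array([[c,s],[-s,c]])+[x,y],np.full(4,z)]
E
python3 - <<'E'
from h import *
from scipy.ndimage import label
z=.015
ob=np.array([[272.2,161.9],[299.65,155.25],[303.45,170.85],[275.1,178.0]])
sq=np.array([[369.55,206.35],[388.05,201.55],[393.55,219.75],[375.55,226.35]])
obs=np.array([[225.4,152.1],[239.9,150.4],[245.1,162.9],[229.1,164.9]])
sqs=np.array([[273.4,114.6],[287.9,112.9],[293.8,118.7],[278,120.4]])
for n,c,uv,h,L,W in(("ob",T,ob,.083,.078,.044),("obS",S,obs,.083,.078,.044),("sq",T,sq,.097,.054,.054),("sqS",S,sqs,.097,.054,.054)):
    P=back(c,uv,h);c0=P.mean(0);best=None
    for a0 in np.linspace(0,np.pi,8)[:-1]:
        def f(v):
            R=rect(*v,L,W,h)[:,:2];d=np.linalg.norm(P[:,None,:2]-R[None],axis=2);return d.min(1)*1000
        r=least_squares(f,[c0[0],c0[1],a0])
        if best is None or r.cost<best.cost:best=r
    print(n,best.x[:2].round(4),np.degrees(best.x[2])%180,best.fun.round(1),"sides",np.linalg.norm(np.diff(P,axis=0,append=P[:1]),axis=1).round(4))
for n,c,d in(("sr",(371.5,134.5),.085),("lr",(399.5,382),.107),("mug",(179,380),.095),("bowl",(555,140),.06)):
    uv=[(c[0]+.5)/5-.5+262,(c[1]+.5)/5-.5+138];print(n,back(T,uv,d).round(4))
print("side sr",back(S,[205+198/6-.4,105+190/6-.4],.085).round(4),"lr",back(S,[205+472/6-.4,105+141/6-.4],.107).round(4))
im=cv2.imread("pics/top0.png").astype(int)
m=((im[:,:,2]-im[:,:,0]>45)).astype(np.uint8);m[:,:112]=0;m[:,252:]=0;m[:128]=0;m[243:]=0
im2=cv2.imread("pics/side0.png").astype(int)
m2=((im2[:,:,2]-im2[:,:,0]>45)).astype(np.uint8);m2[:205]=0;m2[300:]=0;m2[:,:170]=0;m2[:,320:]=0
for c,mm in((T,m),(S,m2)):
    n,l,st,ce=cv2.connectedComponentsWithStats(mm)
    for i in range(1,n):
        if st[i,4]<50:continue
        ct=cv2.findContours((l==i).astype(np.uint8),0,1)[0][0][:,0].astype(float)
        P=back(c,ct,.028)[:,:2]; r=cv2.minAreaRect((P*1000).astype(np.float32))
        uv=np.argwhere(l==i)[:,::-1];cc=back(c,uv.astype(float),.028)[:,:2].mean(0)
        print(ce[i].round(1),st[i,4],"center",cc.round(4),"rect",np.round(r[0],1),np.round(r[1],1),round(r[2],1))
E
```

```text
ob [ 0.5823 -0.0909] 104.80765904447631 [1.4 0.3 0.6 1.5] sides [0.0768 0.0437 0.0793 0.0444]
obS [ 0.5832 -0.0938] 106.43716064603177 [2.7 2.9 2.3 2.3] sides [0.0401 0.0739 0.0419 0.0741]
sq [ 0.4613 -0.3418] 107.65156734185585 [1.6 1.8 2.8 1.2] sides [0.0515 0.0501 0.0516 0.0549]
sqS [ 0.4608 -0.3439] 18.830121705547697 [2.6 4.1 1.3 3.8] sides [0.0482 0.0513 0.0505 0.0497]
sr [[ 0.5909 -0.2215  0.085 ]]
lr [[ 0.4573 -0.2319  0.107 ]]
mug [[ 0.4557 -0.1176  0.095 ]]
bowl [[ 0.5941 -0.3302  0.06  ]]
side sr [[ 0.5912 -0.2214  0.085 ]] lr [[ 0.4582 -0.2324  0.107 ]]
[155.9 159.6] 814 center [0.5997 0.2777] rect [600.  277.4] [88.7 90.4] 1.6
[212.9 162.1] 694 center [0.5969 0.1162] rect [596.9 116.3] [75.1 74.7] 9.8
[150.9 204.9] 484 center [0.4709 0.2861] rect [470.8 285.9] [67.6 67.1] 2.4
[204.3 210.6] 813 center [0.4585 0.1361] rect [458.6 136.1] [64.8 98.7] 86.6
[218.6 223.1] 698 center [0.5963 0.1211] rect [596.4 119.7] [74.1 81. ] 9.1
[278.9 230. ] 892 center [0.4584 0.1403] rect [458.8 139.3] [71.  98.9] 86.5
[204.1 273.5] 1298 center [0.5988 0.282 ] rect [598.4 280.4] [89.6 94.2] 42.3
[270.  278.7] 795 center [0.4703 0.2896] rect [470.1 287.8] [68.3 70.4] 51.9
```

```bash
cat >> h.py <<'E'
def circ(x,y,r,z):
    t=np.linspace(0,2*np.pi,60);return np.c_[x+r*np.cos(t),y+r*np.sin(t),np.full(60,z)]
def over(im,cam_,polys,box,f):
    x0,y0,w,h=box
    c=cv2.resize(im[y0:y0+h,x0:x0+w],None,fx=f,fy=f,interpolation=cv2.INTER_CUBIC)
    for P,col in polys:
        p=(proj(cam_,P)-[x0,y0]+.5)*f-.5
        cv2.polylines(c,[np.round(p).astype(int).reshape(-1,1,2)],True,col,1)
    return c
E
python3 - <<'E'
from h import *
D=np.radians
pol=[]
g=(0,255,0);b=(255,0,0);r=(0,0,255)
for z,col in((.083,g),(.015,b)): pol.append((rect(.5823,-.0909,D(104.8),.078,.044,z),col))
for z,col in((.097,g),(.015,b)): pol.append((rect(.4613,-.3418,D(17.65),.054,.054,z),col))
for z,col in((.085,g),(.015,b)): pol.append((circ(.5909,-.2215,.024,z),col))
for z,col in((.107,g),(.015,b)): pol.append((circ(.4573,-.2319,.033,z),col))
a=over(cv2.imread("pics/top0.png"),T,pol,(262,138,140,110),5.6 and 5)
c=over(cv2.imread("pics/side0.png"),S,pol,(205,105,115,95),6)
cv2.imwrite("pics/ov1.png",a);cv2.imwrite("pics/ov2.png",c)
E
```

```text
(no output)
```

View pics/ov1.png

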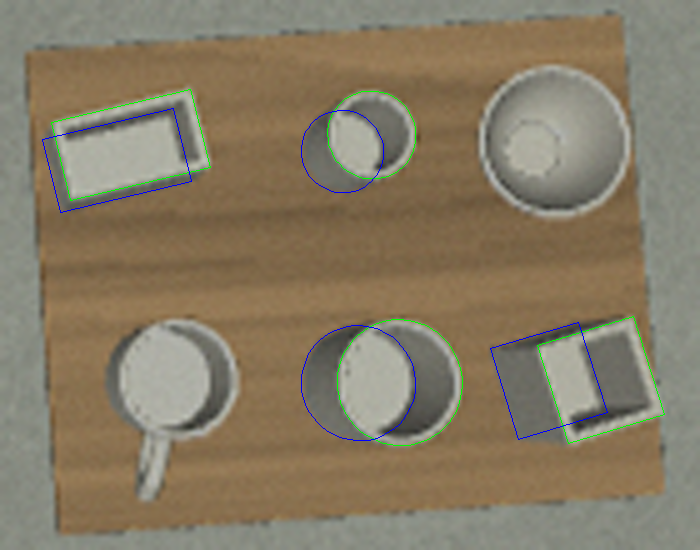

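View pics/ov2.png

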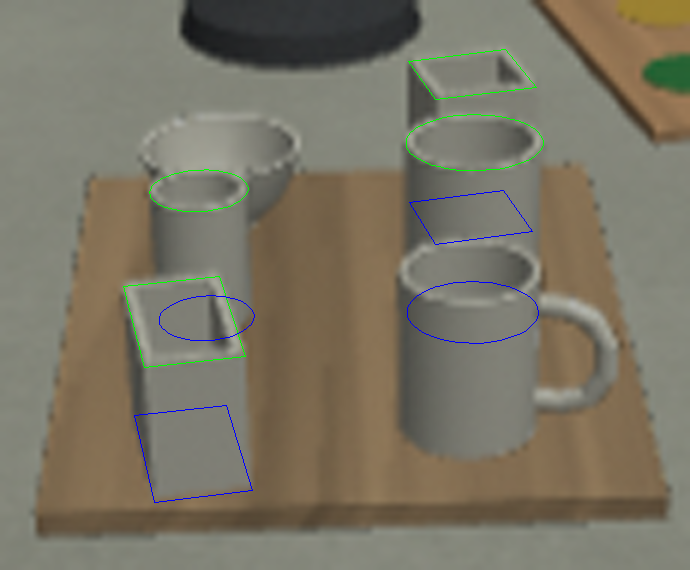

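```bash
cat > d.py <<'E'
import sys,numpy as np
from rig import bot
a=[float(v) for v in sys.argv[1:]]
s=bot.read_state();R=s["tcp_rot"];p=s["position"]
psi=np.degrees(np.arctan2(R[1,1],R[0,1]))
print("t",round(s["time_s"],2),"pos",p.round(4),"psi",round(psi,2),"open",round(s["opening"]*87,1),"F",s["force"].round(1))
if len(a)>=3:
    print("dp mm at present yaw",(R.T@(np.array(a[:3])-p)*1000).round(1))
    if len(a)>3:
        t=np.radians(a[3]);c,sn=np.cos(t),np.sin(t);d=np.array(a[:3])-p
        print("yaw",round(psi-a[3],2),"dp at target yaw",(np.array([-d[2],d@[c,sn,0],d@[sn,-c,0]])*1000).round(1))
E
python3 d.py .5909 -.2215 .16
```

```text
t 0.1 pos [ 0.2293 -0.5807  0.2327] psi -68.47 open 87.0 F [ 0.4 -0.5 -0.1]
dp mm at present yaw [  73.2 -201.3 -468.2]
```

```bash
python3 -m inch '{"dp":[[1,-4,-10],[3,-8,-20],[4,-12,-28],[4,-12,-28],[4,-12,-28],[4,-12,-28],[4,-12,-28],[4,-12,-28],[4,-12,-28],[4,-12,-28],[4,-12,-28],[4,-12,-28],[4,-12,-28],[4,-12,-28],[4,-12,-28],[4,-12,-28],[4,-12,-28],[9,-9,-18],[0,0,0],[0,0,0]],"yaw":[0,0,0,0,0,0,0,0,0,0,0,0,0,0,0,0,0,0,0,0]}' 66; python3 d.py .5909 -.2215 .064
```

```text
time_s: 1.77
position: [0.5908, -0.2205, 0.1596]
tcp_rot: [[-0.002, 0.37, -0.929], [0.001, -0.929, -0.37], [-1.0, -0.002, 0.002]]
force: [-0.1, -0.4, 0.0]
opening: 0.759
t 1.77 pos [ 0.5908 -0.2205  0.1596] psi -68.3 open 66.0 F [-0.1 -0.4  0. ]
dp mm at present yaw [95.6  1.1  0.1]
```

```bash
python3 -m inch '{"dp":[[10,0.5,0],[20,0.5,0],[20,0,0],[20,0,0],[15,0,0],[8,0,0],[3,0,0],[0,0,0]],"yaw":[0,0,0,0,0,0,0,0]}' ; python3 - <<'E'
from rig import bot
import cv2
c=bot.capture("side");cv2.imwrite("pics/s1.png",cv2.resize(c["color"][60:200,190:330,::-1],None,fx=4,fy=4,interpolation=2))
E
python3 d.py .5909 -.2215 .064
```

```text
time_s: 2.43
position: [0.5906, -0.2242, 0.0639]
tcp_rot: [[-0.001, 0.366, -0.931], [0.001, -0.931, -0.366], [-1.0, -0.001, 0.001]]
force: [-0.7, -0.4, 0.1]
opening: 0.76
t 2.48 pos [ 0.5912 -0.2243  0.0648] psi -68.53 open 66.2 F [-0.3 -0.   0.7]
dp mm at present yaw [ 0.8 -2.7 -0.7]
```

View pics/s1.png

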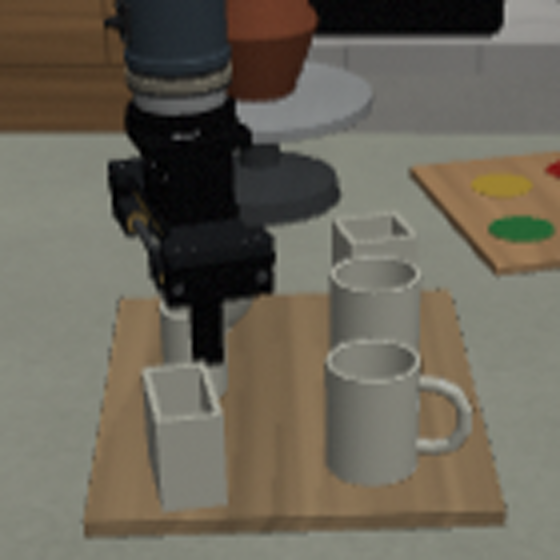

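```bash
python3 -m inch '{"dp":[[0,-2,0],[0,-0.7,-0.5],[0,0,0]],"yaw":[0,0,0]}' ; python3 -m inch '{"dp":[[0,0,0],[0,0,0],[0,0,0],[0,0,0],[0,0,0],[0,0,0]],"yaw":[0,0,0,0,0,0]}' 40;python3 d.py .5909 -.2215 .064
```

```text
time_s: 2.73
position: [0.5913, -0.2208, 0.0655]
tcp_rot: [[0.001, 0.367, -0.93], [-0.001, -0.93, -0.367], [-1.0, 0.001, -0.001]]
force: [-0.4, -0.1, -0.2]
opening: 0.758
time_s: 3.23
position: [0.591, -0.221, 0.0647]
tcp_rot: [[0.0, 0.367, -0.93], [-0.0, -0.93, -0.367], [-1.0, 0.0, -0.0]]
force: [0.4, -0.5, 2.5]
opening: 0.551
t 3.23 pos [ 0.591  -0.221   0.0647] psi -68.47 open 47.9 F [ 0.4 -0.5  2.5]
dp mm at present yaw [0.7 0.5 0.3]
```

```bash
python3 -m inch '{"dp":[[0,0,0],[-3,0,0],[-8,0,0],[-15,0,0],[-22,0,0],[-25,0,0],[-25,0,0],[-20,0,0],[-12,0,0],[-5,0,0],[0,0,0],[0,0,0]],"yaw":[0,0,0,0,0,0,0,0,0,0,0,0]}' 25;python3 d.py .4709 .2861 .125
```

```text
time_s: 4.23
position: [0.5901, -0.2205, 0.1987]
tcp_rot: [[-0.002, 0.367, -0.93], [0.001, -0.93, -0.367], [-1.0, -0.001, 0.001]]
force: [0.2, -0.1, -2.5]
opening: 0.55
t 4.23 pos [ 0.5901 -0.2205  0.1987] psi -68.47 open 47.8 F [ 0.2 -0.1 -2.5]
dp mm at present yaw [  74.4 -514.9  -75.1]
```

```bash
python3 -m inch '{"dp":[[0,-8,-1],[0,-18,-3],[0,-27,-4],[0,-30,-4],[0,-30,-4],[0,-30,-4],[0,-30,-4],[0,-30,-5],[0,-30,-5],[0,-30,-5],[0,-30,-5],[0,-30,-5],[0,-30,-4],[0,-30,-4],[0,-30,-4],[2,-30,-4],[4,-30,-4],[6,-24,-4],[6,-14,-2],[4,-6,0]],"yaw":[0,0,0,0,0,0,0,0,0,0,0,0,0,0,0,0,0,0,0,0]}'
python3 -m inch '{"dp":[[4,0,0],[4,0,0],[0,0,0],[0,0,0]],"yaw":[0,0,0,0]}';python3 d.py .4709 .2861 .077
```

```text
time_s: 5.9
position: [0.4677, 0.2902, 0.1762]
tcp_rot: [[-0.003, 0.37, -0.929], [-0.0, -0.929, -0.37], [-1.0, -0.001, 0.003]]
force: [-0.9, -0.5, -1.0]
opening: 0.548
time_s: 6.23
position: [0.4708, 0.2866, 0.1692]
tcp_rot: [[-0.001, 0.366, -0.931], [-0.001, -0.931, -0.366], [-1.0, 0.0, 0.001]]
force: [-1.0, 1.3, -1.6]
opening: 0.55
t 6.23 pos [0.4708 0.2866 0.1692] psi -68.55 open 47.9 F [-1.   1.3 -1.6]
dp mm at present yaw [92.2  0.5  0. ]
```

```bash
python3 -m inch '{"dp":[[8,0,0],[16,0,0],[18,0,0],[16,0,0],[12,0,0],[8,0,0],[4,0,0],[2,0,0],[0,0,0],[0,0,0]],"yaw":[0,0,0,0,0,0,0,0,0,0]}';python3 d.py .4709 .2861 .077
```

```text
time_s: 7.07
position: [0.4714, 0.2877, 0.0861]
tcp_rot: [[0.001, 0.367, -0.93], [0.0, -0.93, -0.367], [-1.0, 0.0, -0.001]]
force: [1.5, -0.5, -1.2]
opening: 0.547
t 7.07 pos [0.4714 0.2877 0.0861] psi -68.48 open 47.6 F [ 1.5 -0.5 -1.2]
dp mm at present yaw [9.1 1.3 1. ]
```

```bash
python3 -m inch '{"dp":[[2,0.5,0.5],[2,0.5,0],[1,0,0],[1,0,0],[1,0,0],[0,0,0],[0,0,0]],"yaw":[0,0,0,0,0,0,0]}';python3 d.py .4709 .2861 .077
```

```text
time_s: 7.65
position: [0.4707, 0.2865, 0.0785]
tcp_rot: [[-0.0, 0.367, -0.93], [-0.0, -0.93, -0.367], [-1.0, -0.0, 0.0]]
force: [-0.4, 0.5, -1.2]
opening: 0.549
t 7.65 pos [0.4707 0.2865 0.0785] psi -68.46 open 47.7 F [-0.4  0.5 -1.2]
dp mm at present yaw [ 1.5  0.5 -0. ]
```

```bash
python3 -m inch '{"dp":[[0.5,0,0],[0.5,0,0],[0,0,0]],"yaw":[0,0,0]}';python3 -m inch '{"dp":[[0.5,0,0],[0,0,0]],"yaw":[0,0]}'
```

```text
time_s: 7.9
position: [0.4708, 0.2865, 0.0777]
tcp_rot: [[0.0, 0.367, -0.93], [0.0, -0.93, -0.367], [-1.0, -0.0, -0.0]]
force: [-0.8, 0.8, -0.3]
opening: 0.553
time_s: 8.07
position: [0.4709, 0.2865, 0.0777]
tcp_rot: [[0.0, 0.367, -0.93], [0.0, -0.93, -0.367], [-1.0, 0.0, -0.0]]
force: [-1.0, -0.5, 3.7]
opening: 0.552
```

```bash
python3 -m inch '{"dp":[[0,0,0],[0,0,0],[0,0,0],[0,0,0],[-3,0,0],[-8,0,0],[-15,0,0],[-20,0,0],[-20,0,0],[-15,0,0],[-10,0,0],[0,0,0]],"yaw":[0,0,0,0,0,0,0,0,0,0,0,0]}' 70;python3 d.py .4573 -.2319 .17
```

```text
time_s: 9.07
position: [0.4722, 0.2871, 0.1707]
tcp_rot: [[0.005, 0.367, -0.93], [0.002, -0.93, -0.367], [-1.0, 0.0, -0.005]]
force: [0.4, 0.7, 0.4]
opening: 0.804
t 9.07 pos [0.4722 0.2871 0.1707] psi -68.46 open 70.0 F [0.4 0.7 0.4]
dp mm at present yaw [-3.000e-01  4.773e+02  2.044e+02]
```

```bash
python3 -m inch '{"dp":[[0,6,3],[0,16,7],[0,23,10],[0,28,12],[0,28,12],[0,28,12],[0,28,12],[0,28,12],[0,28,12],[0,28,12],[0,28,12],[0,28,12],[0,28,12],[0,28,12],[0,28,12],[0,28,12],[0,26,11],[0,22,9],[0,14,6],[0,6,2]],"yaw":[0,0,0,0,0,0,0,0,0,0,0,0,0,0,0,0,0,0,0,0]}' 86
python3 -m inch '{"dp":[[0,0,0],[0,0,0],[0,0,0]],"yaw":[0,0,0]}'; python3 d.py .4573 -.2319 .081
python3 - <<'E'
from h import *
from rig import bot
g=(0,255,0);b=(255,0,0)
t=bot.capture("top")["color"][:,:,::-1].copy();cv2.imwrite("pics/t2.png",t)
s=bot.capture("side")["color"][:,:,::-1].copy();cv2.imwrite("pics/s2.png",s)
pol=[(circ(.4709,.2861,.024,.098),g),(circ(.4709,.2861,.024,.028),b)]
a=over(t,T,pol,(125,180,50,50),8);c=over(s,S,pol,(245,230,50,70),8)
a=cv2.copyMakeBorder(a,0,160,0,0,0)
cv2.imwrite("pics/chk1.png",np.hstack([a,c]))
E
```

```text
time_s: 10.73
position: [0.4554, -0.2341, 0.1671]
tcp_rot: [[-0.001, 0.365, -0.931], [0.001, -0.931, -0.365], [-1.0, -0.001, 0.001]]
force: [0.3, -0.3, -0.9]
opening: 0.99
time_s: 10.98
position: [0.4555, -0.2304, 0.1677]
tcp_rot: [[-0.001, 0.368, -0.93], [0.002, -0.93, -0.368], [-1.0, -0.002, 0.001]]
force: [0.4, -0.0, -0.4]
opening: 0.982
t 10.98 pos [ 0.4555 -0.2304  0.1677] psi -68.4 open 85.4 F [ 0.4 -0.  -0.4]
dp mm at present yaw [86.7  2.3 -1.2]
```

View pics/chk1.png

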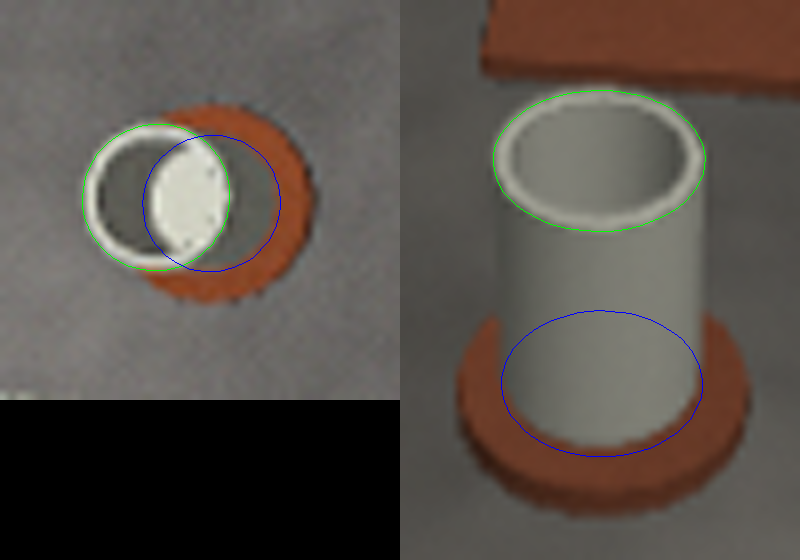

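View pics/t2.png

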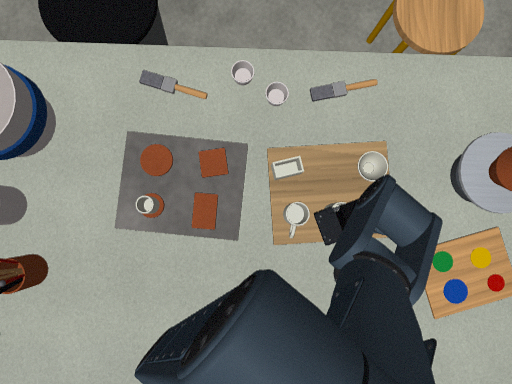

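```bash
python3 -m inch '{"dp":[[10,1,-0.6],[18,1,-0.6],[20,0,0],[18,0,0],[12,0,0],[6,0,0],[3,0,0],[0,0,0],[0,0,0],[0,0,0]],"yaw":[0,0,0,0,0,0,0,0,0,0]}';python3 d.py .4573 -.2319 .081
```

```text
time_s: 11.92
position: [0.4584, -0.2338, 0.0817]
tcp_rot: [[0.001, 0.367, -0.93], [-0.001, -0.93, -0.367], [-1.0, 0.001, -0.001]]
force: [-0.5, 0.6, 0.5]
opening: 0.988
t 11.92 pos [ 0.4584 -0.2338  0.0817] psi -68.46 open 86.0 F [-0.5  0.6  0.5]
dp mm at present yaw [ 0.7 -2.2  0.3]
```

```bash
python3 -m inch '{"dp":[[0,-2,0],[0,0,0]],"yaw":[0,0]}' ; python3 -m inch '{"dp":[[0,0,0],[0,0,0],[0,0,0],[0,0,0],[0,0,0],[0,0,0]],"yaw":[0,0,0,0,0,0]}' 45;python3 d.py .4573 -.2319 .081
```

```text
time_s: 12.08
position: [0.4572, -0.2315, 0.0817]
tcp_rot: [[0.001, 0.367, -0.93], [-0.0, -0.93, -0.367], [-1.0, 0.001, -0.0]]
force: [-0.1, -1.5, -0.1]
opening: 0.987
time_s: 12.58
position: [0.4571, -0.2316, 0.0811]
tcp_rot: [[-0.0, 0.367, -0.93], [0.0, -0.93, -0.367], [-1.0, -0.0, 0.0]]
force: [-0.4, 0.6, 1.4]
opening: 0.739
t 12.58 pos [ 0.4571 -0.2316  0.0811] psi -68.47 open 64.3 F [-0.4  0.6  1.4]
dp mm at present yaw [ 0.1  0.3 -0.1]
```

```bash
python3 -m inch '{"dp":[[0,0,0],[0,0,0]],"yaw":[0,0]}' 45; python3 -m inch '{"dp":[[-3,0,0],[-8,0,0],[-15,0,0],[-22,0,0],[-25,0,0],[-25,0,0],[-20,0,0],[-12,0,0],[-5,0,0],[0,0,0],[0,0,0]],"yaw":[0,0,0,0,0,0,0,0,0,0,0]}';python3 d.py .5998 .2775 .19
python3 - <<'E'
from rig import bot
import cv2
c=bot.capture("side");cv2.imwrite("pics/s3.png",cv2.resize(c["color"][30:220,190:380,::-1],None,fx=3,fy=3,interpolation=2))
E
```

```text
time_s: 12.75
position: [0.4571, -0.2316, 0.0811]
tcp_rot: [[-0.0, 0.367, -0.93], [0.0, -0.93, -0.367], [-1.0, -0.0, 0.0]]
force: [-0.9, 0.2, 0.9]
opening: 0.734
time_s: 13.67
position: [0.4566, -0.2313, 0.2157]
tcp_rot: [[-0.001, 0.367, -0.93], [0.001, -0.93, -0.367], [-1.0, -0.001, 0.001]]
force: [-0.7, -0.2, -3.3]
opening: 0.737
t 13.67 pos [ 0.4566 -0.2313  0.2157] psi -68.47 open 64.1 F [-0.7 -0.2 -3.3]
dp mm at present yaw [  25.9 -420.7 -319.9]
```

View pics/s3.png

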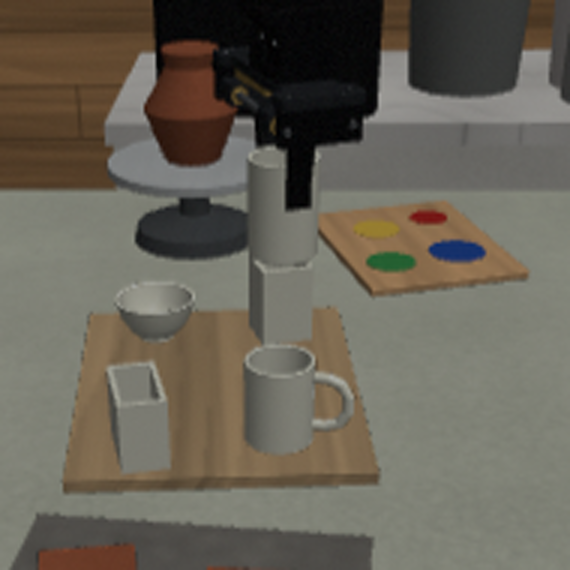

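```bash
python3 -m inch '{"dp":[[0,-6,-4],[0,-14,-11],[0,-20,-15],[0,-25,-19],[0,-25,-19],[0,-25,-19],[0,-25,-19],[0,-25,-19],[0,-25,-19],[0,-25,-19],[0,-25,-19],[0,-25,-19],[0,-25,-19],[0,-25,-19],[0,-25,-19],[0,-25,-19],[0,-23,-18],[4,-18,-14],[5,-11,-8],[5,-4,-3]],"yaw":[0,0,0,0,0,0,0,0,0,0,0,0,0,0,0,0,0,0,0,0]}'
python3 -m inch '{"dp":[[5,0,0],[5,0,0],[0,0,0],[0,0,0],[0,0,0]],"yaw":[0,0,0,0,0]}';python3 d.py .5998 .2775 .0951
```

```text
time_s: 15.38
position: [0.5996, 0.2797, 0.2002]
tcp_rot: [[-0.002, 0.369, -0.929], [0.0, -0.929, -0.369], [-1.0, -0.001, 0.002]]
force: [-0.4, -0.7, -2.8]
opening: 0.739
time_s: 15.8
position: [0.6004, 0.2762, 0.1923]
tcp_rot: [[-0.0, 0.366, -0.931], [-0.0, -0.931, -0.366], [-1.0, 0.0, 0.0]]
force: [0.1, -1.0, -2.5]
opening: 0.736
t 15.8 pos [0.6004 0.2762 0.1923] psi -68.56 open 64.0 F [ 0.1 -1.  -2.5]
dp mm at present yaw [97.2 -1.5  0.1]
```

```bash
python3 -m inch '{"dp":[[8,0,0],[16,0,0],[18,0,0],[18,0,0],[14,0,0],[8,0,0],[5,0,0],[3,0,0],[0,0,0],[0,0,0],[0,0,0]],"yaw":[0,0,0,0,0,0,0,0,0,0,0]}';python3 d.py .5998 .2775 .0951
python3 - <<'E'
from h import *
from rig import bot
t=bot.capture("top")["color"][:,:,::-1].copy()
s=bot.capture("side")["color"][:,:,::-1].copy()
cv2.imwrite("pics/chk2.png",np.hstack([cv2.resize(t[120:200,110:210],None,fx=4,fy=4),cv2.resize(s[200:300,150:250],None,fx=4,fy=4)[:320]]))
E
```

```text
time_s: 16.72
position: [0.6011, 0.2776, 0.1031]
tcp_rot: [[0.002, 0.367, -0.93], [0.001, -0.93, -0.367], [-1.0, 0.0, -0.002]]
force: [0.7, -0.7, -1.9]
opening: 0.739
t 16.72 pos [0.6011 0.2776 0.1031] psi -68.47 open 64.3 F [ 0.7 -0.7 -1.9]
dp mm at present yaw [ 8.  -0.4  1.2]
```

View pics/chk2.png

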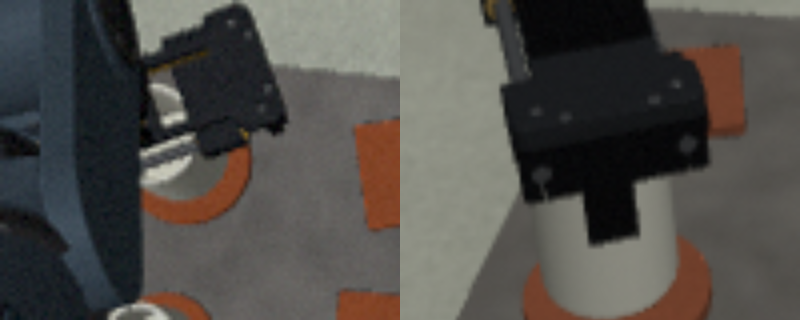

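```bash
python3 - <<'E'
from h import *
from rig import bot
s=bot.capture("side")["color"][:,:,::-1].copy()
z=.028+.009
pol=[(circ(.5998,.2775,.046,.028),(255,0,0)),(circ(.5998,.2775,.033,z),(0,255,0))]
cv2.imwrite("pics/chk3.png",over(s,S,pol,(170,230,70,70),8))
E
```

```text
(no output)
```

View pics/chk3.png

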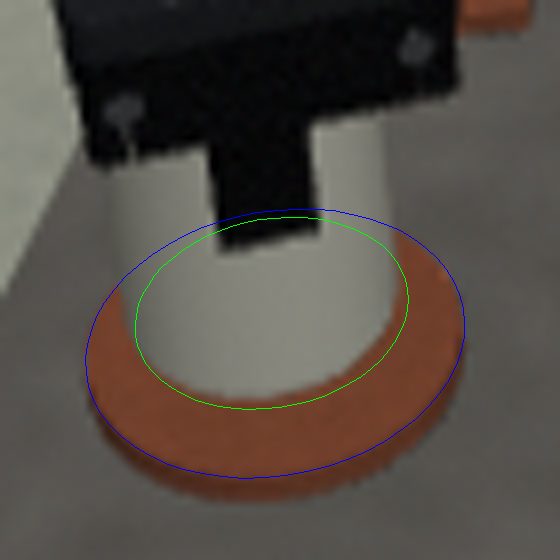

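```bash
python3 -m inch '{"dp":[[2,-0.4,1],[2,-0.4,1],[1,0,0],[1,0,0],[1,0,0],[0,0,0],[0,0,0]],"yaw":[0,0,0,0,0,0,0]}';python3 d.py .5989 .2776 .0941;python3 -m inch '{"dp":[[0.5,0,0],[0.5,0,0],[0.5,0,0],[0,0,0]],"yaw":[0,0,0,0]}'
```

```text
time_s: 17.45
position: [0.5982, 0.2774, 0.0949]
tcp_rot: [[-0.0, 0.367, -0.93], [-0.0, -0.93, -0.367], [-1.0, -0.0, 0.0]]
force: [-0.1, -0.1, -3.5]
opening: 0.735
t 17.45 pos [0.5982 0.2774 0.0949] psi -68.47 open 63.9 F [-0.1 -0.1 -3.5]
dp mm at present yaw [ 0.8  0.1 -0.8]
time_s: 17.78
position: [0.5983, 0.2775, 0.0941]
tcp_rot: [[0.0, 0.367, -0.93], [0.0, -0.93, -0.367], [-1.0, 0.0, -0.0]]
force: [-0.9, -1.1, -0.3]
opening: 0.733
```

```bash
python3 -m inch '{"dp":[[0.4,0,0],[0,0,0]],"yaw":[0,0]}';python3 - <<'E'
from h import *
from rig import bot
s=bot.capture("side")["color"][:,:,::-1].copy()
pol=[(circ(.5998,.2775,.046,.028),(255,0,0)),(circ(.5998,.2775,.033,.028),(0,255,0))]
cv2.imwrite("pics/chk4.png",over(s,S,pol,(170,230,70,70),8))
E
```

```text
time_s: 17.95
position: [0.5983, 0.2775, 0.0941]
tcp_rot: [[0.001, 0.367, -0.93], [0.0, -0.93, -0.367], [-1.0, 0.0, -0.001]]
force: [-1.8, 0.4, 4.7]
opening: 0.739
```

View pics/chk4.png

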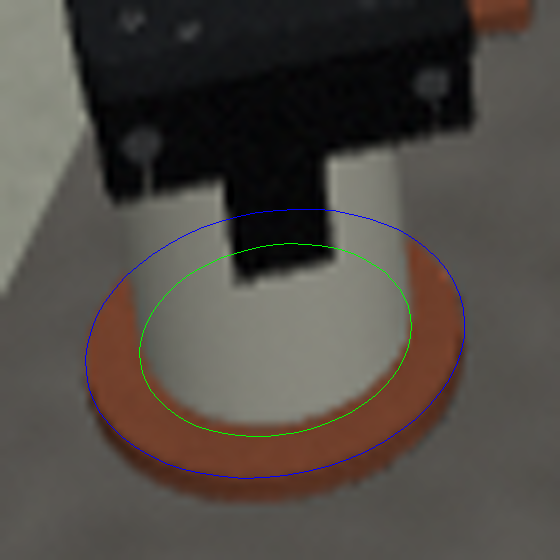

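```bash
python3 -m inch '{"dp":[[0,0,0],[0,0,0],[0,0,0],[0,0,0],[0,0,0],[-3,0,0],[-8,0,0],[-15,0,0],[-20,0,0],[-20,0,0],[-15,0,0],[-8,0,0],[0,0,0]],"yaw":[0,0,0,0,0,0,0,0,0,0,0,0,0]}' 86;python3 d.py .4613 -.3418 .18 -72.35
```

```text
time_s: 19.08
position: [0.5997, 0.2779, 0.1851]
tcp_rot: [[0.005, 0.367, -0.93], [0.001, -0.93, -0.367], [-1.0, 0.001, -0.005]]
force: [0.7, -0.2, -0.2]
opening: 0.986
t 19.08 pos [0.5997 0.2779 0.1851] psi -68.47 open 85.8 F [ 0.7 -0.2 -0.2]
dp mm at present yaw [  3.5 525.6 356.2]
yaw 3.88 dp at target yaw [  5.1 548.5 319.8]
```

```bash
python3 -m inch '{"dp":[[0,0,0],[0,8,5],[0,16,9],[0,23,13],[0,27,16],[0,27,16],[0,27,16],[0,27,16],[0,27,16],[0,27,16],[0,27,16],[0,27,16],[0,27,16],[0,27,16],[0,27,16],[0,27,16],[0,27,16],[0,27,16],[0,27,16],[0,27,16]],"yaw":[3.9,0,0,0,0,0,0,0,0,0,0,0,0,0,0,0,0,0,0,0]}' 80
python3 -m inch '{"dp":[[0,25,14],[0,20,11],[0,14,8],[0,8,4],[0,0,0],[0,0,0],[0,0,0],[0,0,0]],"yaw":[0,0,0,0,0,0,0,0]}'
python3 d.py .4613 -.3418 .073 -72.35
python3 - <<'E'
from h import *
from rig import bot
g=(0,255,0);b=(255,0,0)
t=bot.capture("top")["color"][:,:,::-1].copy()
s=bot.capture("side")["color"][:,:,::-1].copy()
pol=[(circ(.4709,.2861,.024,.098),g),(circ(.4709,.2861,.035,.028),b),(circ(.5998,.2775,.033,.12),g),(circ(.5998,.2775,.046,.028),b)]
a=over(t,T,pol,(112,128,80,100),5);c=over(s,S,pol,(165,200,80,100),5)
cv2.imwrite("pics/chk5.png",np.hstack([a,c]))
D=np.radians
pol=[(rect(.4613,-.3418,D(17.65),.054,.054,.097),g)]
cv2.imwrite("pics/chk6.png",over(s,S,pol,(200,30,130,90),6))
E
```

```text
time_s: 20.75
position: [0.4718, -0.266, 0.1813]
tcp_rot: [[-0.002, 0.304, -0.953], [0.001, -0.953, -0.304], [-1.0, -0.002, 0.001]]
force: [-0.4, -0.6, 0.5]
opening: 0.92
time_s: 21.42
position: [0.4587, -0.3382, 0.182]
tcp_rot: [[-0.001, 0.305, -0.952], [0.001, -0.952, -0.305], [-1.0, -0.001, 0.0]]
force: [0.5, -0.3, 0.3]
opening: 0.918
t 21.42 pos [ 0.4587 -0.3382  0.182 ] psi -72.26 open 79.9 F [ 0.5 -0.3  0.3]
dp mm at present yaw [109.    4.3  -1.4]
yaw 0.09 dp at target yaw [109.    4.2  -1.4]
```

View pics/chk5.png

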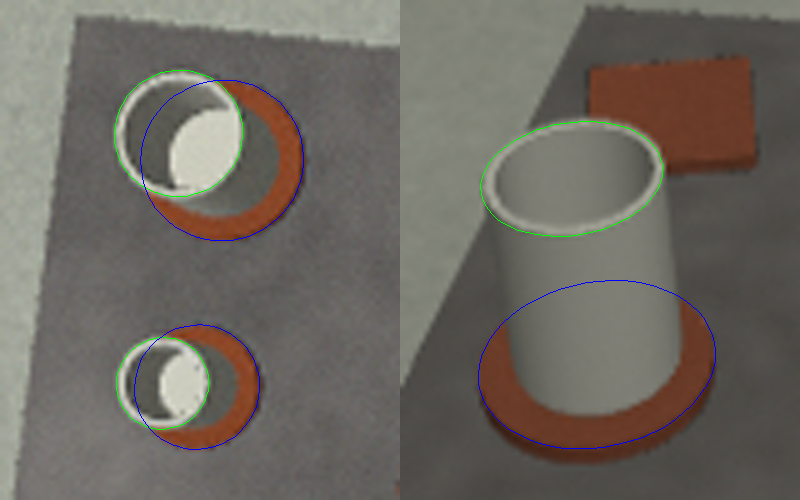

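View pics/chk6.png

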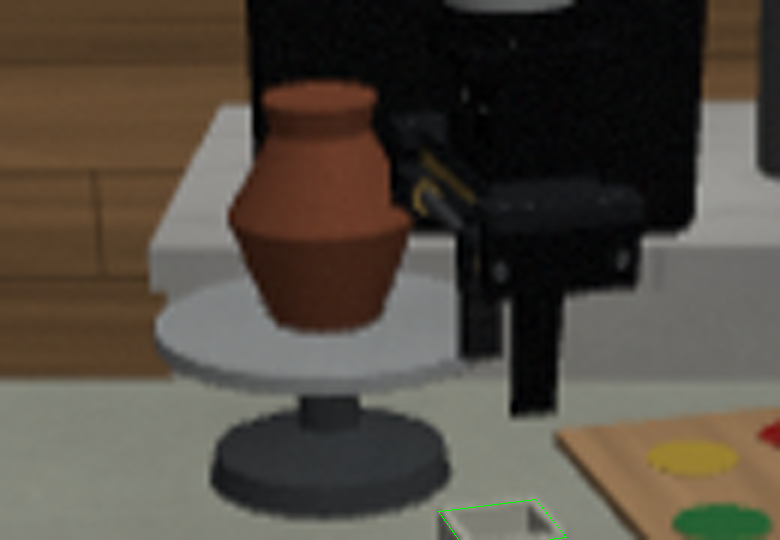

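```bash
python3 -m inch '{"dp":[[10,1.5,-0.7],[20,1.5,-0.7],[22,0,0],[22,0,0],[17,0,0],[10,0,0],[5,0,0],[2,0,0],[0,0,0],[0,0,0],[0,0,0]],"yaw":[0,0,0,0,0,0,0,0,0,0,0]}';python3 d.py .4613 -.3418 .073 -72.35
```

```text
time_s: 22.43
position: [0.4614, -0.3429, 0.0752]
tcp_rot: [[0.002, 0.303, -0.953], [-0.002, -0.953, -0.303], [-1.0, 0.002, -0.001]]
force: [-0.6, 0.0, 0.2]
opening: 0.915
t 22.43 pos [ 0.4614 -0.3429  0.0752] psi -72.37 open 79.6 F [-0.6  0.   0.2]
dp mm at present yaw [ 2.2 -1.1 -0.2]
yaw -0.02 dp at target yaw [ 2.2 -1.1 -0.2]
```

```bash
python3 -m inch '{"dp":[[1,-1,0],[0,0,0],[0,0,0]],"yaw":[0,0,0]}' ; python3 -m inch '{"dp":[[0,0,0],[0,0,0],[0,0,0],[0,0,0],[0,0,0],[0,0,0],[0,0,0],[0,0,0]],"yaw":[0,0,0,0,0,0,0,0]}' 35;python3 d.py .4613 -.3418 .073 -72.35;  python3 -m inch '{"dp":[[-3,0,0],[-8,0,0],[-15,0,0],[-22,0,0],[-25,0,0],[-25,0,0],[-20,0,0],[-12,0,0],[-5,0,0],[0,0,0],[0,0,0]],"yaw":[0,0,0,0,0,0,0,0,0,0,0]}';python3 d.py .5969 .1163 .20 -80.2
```

```text
time_s: 22.68
position: [0.4606, -0.3414, 0.0736]
tcp_rot: [[0.0, 0.303, -0.953], [-0.0, -0.953, -0.303], [-1.0, 0.001, -0.0]]
force: [0.5, -0.7, 0.5]
opening: 0.919
time_s: 23.35
position: [0.4605, -0.3414, 0.0731]
tcp_rot: [[-0.0, 0.303, -0.953], [0.0, -0.953, -0.303], [-1.0, -0.0, -0.0]]
force: [0.4, 0.9, -1.0]
opening: 0.619
t 23.35 pos [ 0.4605 -0.3414  0.0731] psi -72.37 open 53.9 F [ 0.4  0.9 -1. ]
dp mm at present yaw [ 0.1  0.7 -0.6]
yaw -0.02 dp at target yaw [ 0.1  0.7 -0.6]
time_s: 24.27
position: [0.4601, -0.3409, 0.2078]
tcp_rot: [[-0.001, 0.303, -0.953], [0.001, -0.953, -0.303], [-1.0, -0.001, 0.0]]
force: [0.0, 0.4, -2.4]
opening: 0.618
t 24.27 pos [ 0.4601 -0.3409  0.2078] psi -72.36 open 53.8 F [ 0.   0.4 -2.4]
dp mm at present yaw [   8.1 -394.3 -268.9]
yaw 7.84 dp at target yaw [   7.8 -427.2 -212.6]
```

```bash
python3 -m inch '{"dp":[[0,0,0],[0,0,0],[0,-8,-4],[0,-16,-8],[0,-21,-10],[0,-25,-12],[0,-25,-12],[0,-25,-12],[0,-25,-12],[0,-25,-12],[0,-25,-12],[0,-25,-12],[0,-25,-12],[0,-25,-12],[0,-25,-12],[0,-25,-12],[0,-25,-12],[0,-25,-12]],"yaw":[3.9,3.9,0,0,0,0,0,0,0,0,0,0,0,0,0,0,0,0]}'
python3 -m inch '{"dp":[[0,-24,-14],[0,-18,-11],[0,-11,-7],[0,-4,-2],[4,0,0],[4,0,0],[0,0,0],[0,0,0],[0,0,0]],"yaw":[0,0,0,0,0,0,0,0,0]}';python3 d.py .5963 .1163 .0951 -80.2
```

```text
time_s: 25.77
position: [0.5717, 0.0558, 0.2069]
tcp_rot: [[-0.003, 0.173, -0.985], [0.001, -0.985, -0.173], [-1.0, -0.001, 0.003]]
force: [0.1, -0.6, -2.0]
opening: 0.622
time_s: 26.52
position: [0.5963, 0.1145, 0.2]
tcp_rot: [[-0.001, 0.169, -0.986], [-0.0, -0.986, -0.169], [-1.0, 0.0, 0.001]]
force: [-0.5, -0.2, -1.9]
opening: 0.617
t 26.52 pos [0.5963 0.1145 0.2   ] psi -80.25 open 53.7 F [-0.5 -0.2 -1.9]
dp mm at present yaw [104.9  -1.8  -0.4]
yaw -0.05 dp at target yaw [104.9  -1.8  -0.3]
```

```bash
python3 -m inch '{"dp":[[8,-0.5,0],[16,-0.5,0],[20,0,0],[20,0,0],[16,0,0],[12,0,0],[8,0,0],[3,0,0],[1,0,0],[0,0,0],[0,0,0],[0,0,0]],"yaw":[0,0,0,0,0,0,0,0,0,0,0,0]}';python3 d.py .5963 .1163 .0861 -80.2
python3 - <<'E'
from h import *
from rig import bot
s=bot.capture("side")["color"][:,:,::-1].copy()
a=np.radians(9.8);z=.028+bot.read_state()["position"][2]-.0861
pol=[(rect(.5969,.1163,a,.076,.076,.028),(255,0,0)),(rect(.5969,.1163,a,.054,.054,z),(0,255,0))]
cv2.imwrite("pics/chk7.png",over(s,S,pol,(185,180,70,70),8))
E
```

```text
time_s: 27.52
position: [0.597, 0.1166, 0.0971]
tcp_rot: [[0.002, 0.171, -0.985], [0.0, -0.985, -0.171], [-1.0, 0.0, -0.002]]
force: [-0.3, 0.0, -2.4]
opening: 0.619
t 27.52 pos [0.597  0.1166 0.0971] psi -80.17 open 53.9 F [-0.3  0.  -2.4]
dp mm at present yaw [11.   0.2  0.8]
yaw 0.03 dp at target yaw [11.   0.2  0.8]
```

View pics/chk7.png

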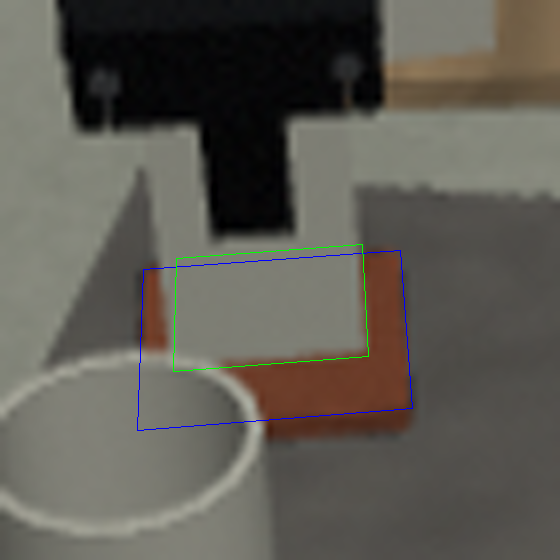

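```bash
python3 -m inch '{"dp":[[2,-0.3,0.9],[2,0,0.9],[2,0,0],[1,0,0],[1,0,0],[1,0,0],[0.5,0,0],[0,0,0],[0,0,0]],"yaw":[0,0,0,0,0,0,0,0,0]}';python3 d.py .5952 .1165 .0861 -80.2
```

```text
time_s: 28.32
position: [0.5945, 0.1166, 0.0866]
tcp_rot: [[-0.0, 0.171, -0.985], [0.0, -0.985, -0.171], [-1.0, -0.0, 0.0]]
force: [-0.4, -0.4, -2.3]
opening: 0.619
t 28.32 pos [0.5945 0.1166 0.0866] psi -80.17 open 53.8 F [-0.4 -0.4 -2.3]
dp mm at present yaw [ 0.5  0.2 -0.7]
yaw 0.03 dp at target yaw [ 0.5  0.2 -0.7]
```

```bash
python3 -m inch '{"dp":[[0.3,0,-0.5],[0.3,0,0],[0,0,0]],"yaw":[0,0,0]}';python3 -m inch '{"dp":[[0.4,0,0],[0,0,0]],"yaw":[0,0]}'
python3 - <<'E'
from h import *
from rig import bot
s=bot.capture("side")["color"][:,:,::-1].copy()
a=np.radians(9.8);z=.028
pol=[(rect(.5969,.1163,a,.076,.076,.028),(255,0,0)),(rect(.5969,.1163,a,.054,.054,z),(0,255,0))]
cv2.imwrite("pics/chk8.png",over(s,S,pol,(185,180,70,70),8))
E
```

```text
time_s: 28.57
position: [0.5952, 0.1166, 0.0862]
tcp_rot: [[0.0, 0.171, -0.985], [-0.0, -0.985, -0.171], [-1.0, 0.0, -0.0]]
force: [-0.0, -0.1, -2.0]
opening: 0.615
time_s: 28.73
position: [0.5952, 0.1167, 0.0861]
tcp_rot: [[0.001, 0.171, -0.985], [0.0, -0.985, -0.171], [-1.0, 0.0, -0.001]]
force: [-0.6, 0.6, 1.0]
opening: 0.621
```

View pics/chk8.png

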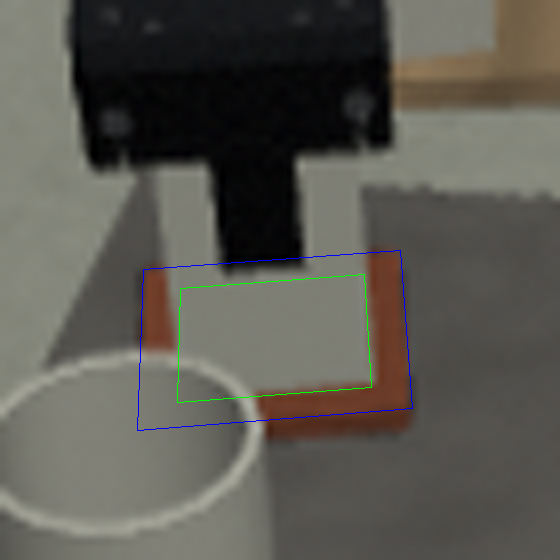

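```bash
python3 -m inch '{"dp":[[0,0,0],[0,0,0],[0,0,0],[0,0,0],[0,0,0],[-3,0,0],[-8,0,0],[-15,0,0],[-20,0,0],[-20,0,0],[-18,0,0],[-8,0,0],[0,0,0]],"yaw":[0,0,0,0,0,0,0,0,0,0,0,0,0]}' 76;python3 d.py .5823 -.0909 .16 14.8
```

```text
time_s: 29.87
position: [0.5967, 0.1167, 0.1805]
tcp_rot: [[0.006, 0.171, -0.985], [0.0, -0.985, -0.171], [-1.0, 0.001, -0.006]]
force: [0.4, -0.9, 0.1]
opening: 0.877
t 29.87 pos [0.5967 0.1167 0.1805] psi -80.16 open 76.3 F [ 0.4 -0.9  0.1]
dp mm at present yaw [ 20.4 202.1  49.7]
yaw -94.96 dp at target yaw [ 20.5 -66.9 197.1]
```

```bash
python3 -m inch '{"dp":[[0,8,2],[0,18,4],[0,25,6],[0,28,7],[0,28,7],[0,28,7],[0,28,7],[0,22,5],[0,13,4],[0,4,1],[0,0,0]],"yaw":[0,0,0,0,0,0,0,0,0,0,0]}' 66
python3 -m inch '{"dp":[[0,0,0],[0,0,0],[0,0,0],[0,0,0],[0,0,0],[0,0,0],[0,0,0],[0,0,0],[0,0,0],[0,0,0],[0,0,0],[0,0,0],[0,0,0],[0,0,0],[0,0,0],[0,0,0],[0,0,0],[0,0,0]],"yaw":[-3,-6.5,-6.5,-6.5,-6.5,-6.5,-6.5,-6.5,-6.5,-6.5,-6.5,-6.5,-6.5,-6.5,-6,-1.5,0,0]}'
python3 d.py .5823 -.0909 .058 14.8
python3 - <<'E'
from h import *
from rig import bot
g=(0,255,0);b=(255,0,0)
t=bot.capture("top")["color"][:,:,::-1].copy()
s=bot.capture("side")["color"][:,:,::-1].copy()
a=np.radians(9.8)
pol=[(rect(.5969,.1163,a,.076,.076,.028),b),(rect(.5969,.1163,a,.054,.054,.11),g)]
cv2.imwrite("pics/chk9.png",np.hstack([over(t,T,pol,(185,130,50,60),8),over(s,S,pol,(195,180,50,60),8)]))
cv2.imwrite("pics/s9.png",cv2.resize(s[60:210,190:330],None,fx=4,fy=4))
E
```

```text
time_s: 30.78
position: [0.5795, -0.0917, 0.1767]
tcp_rot: [[-0.002, 0.169, -0.986], [0.001, -0.986, -0.169], [-1.0, -0.001, 0.002]]
force: [0.2, -0.1, -0.2]
opening: 0.759
time_s: 32.28
position: [0.58, -0.0894, 0.1774]
tcp_rot: [[-0.001, 0.966, 0.257], [0.001, 0.257, -0.966], [-1.0, -0.001, -0.001]]
force: [0.3, 0.0, 0.9]
opening: 0.759
t 32.28 pos [ 0.58   -0.0894  0.1774] psi 14.88 open 66.0 F [0.3 0.  0.9]
dp mm at present yaw [119.4   1.9   2.2]
yaw 0.08 dp at target yaw [119.4   1.8   2.1]
```

View pics/chk9.png

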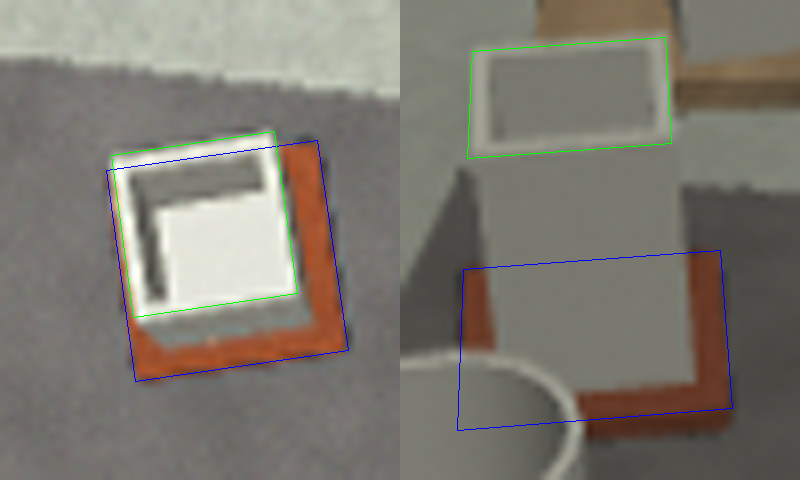

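View pics/s9.png

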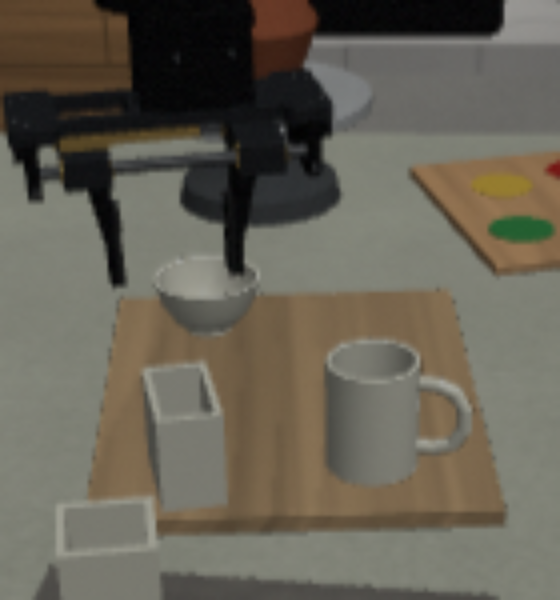

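```bash
python3 -m inch '{"dp":[[10,0.5,0.5],[20,0.5,0.5],[24,0,0.5],[24,0,0],[18,0,0],[12,0,0],[6,0,0],[3,0,0],[1,0,0],[0,0,0],[0,0,0],[0,0,0]],"yaw":[0,0,0,0,0,0,0,0,0,0,0,0]}';python3 d.py .5823 -.0909 .058 14.8
```

```text
time_s: 33.38
position: [0.5822, -0.0923, 0.0606]
tcp_rot: [[0.002, 0.967, 0.256], [-0.001, 0.256, -0.967], [-1.0, 0.002, 0.001]]
force: [0.9, 0.8, 0.3]
opening: 0.758
t 33.38 pos [ 0.5822 -0.0923  0.0606] psi 14.84 open 66.0 F [0.9 0.8 0.3]
dp mm at present yaw [ 2.6  0.4 -1.4]
yaw 0.04 dp at target yaw [ 2.6  0.4 -1.4]
```

```bash
python3 -m inch '{"dp":[[1,0.3,-0.8],[1,0,-0.4],[0,0,0],[0,0,0]],"yaw":[0,0,0,0]}' ; python3 -m inch '{"dp":[[0,0,0],[0,0,0],[0,0,0],[0,0,0],[0,0,0],[0,0,0],[0,0,0],[0,0,0]],"yaw":[0,0,0,0,0,0,0,0]}' 25;python3 d.py .5823 -.0909 .058 14.8;  python3 -m inch '{"dp":[[-3,0,0],[-8,0,0],[-15,0,0],[-22,0,0],[-25,0,0],[-25,0,0],[-20,0,0],[-12,0,0],[-5,0,0],[0,0,0],[0,0,0]],"yaw":[0,0,0,0,0,0,0,0,0,0,0]}';python3 d.py .4586 .1361 .18 86.6
```

```text
time_s: 33.72
position: [0.5815, -0.0908, 0.0577]
tcp_rot: [[-0.0, 0.967, 0.256], [-0.0, 0.256, -0.967], [-1.0, -0.0, -0.0]]
force: [-0.0, -1.0, -0.1]
opening: 0.762
time_s: 34.38
position: [0.5817, -0.0909, 0.0577]
tcp_rot: [[0.0, 0.967, 0.256], [-0.0, 0.256, -0.967], [-1.0, 0.0, 0.0]]
force: [-0.3, 0.5, -0.5]
opening: 0.501
t 34.38 pos [ 0.5817 -0.0909  0.0577] psi 14.83 open 43.6 F [-0.3  0.5 -0.5]
dp mm at present yaw [-0.3  0.6  0.2]
yaw 0.03 dp at target yaw [-0.3  0.6  0.2]
time_s: 35.3
position: [0.581, -0.0907, 0.1924]
tcp_rot: [[-0.001, 0.967, 0.256], [0.0, 0.256, -0.967], [-1.0, -0.001, -0.0]]
force: [0.4, 0.1, -2.0]
opening: 0.503
t 35.3 pos [ 0.581  -0.0907  0.1924] psi 14.83 open 43.7 F [ 0.4  0.1 -2. ]
dp mm at present yaw [  12.6  -60.2 -250.6]
yaw -71.77 dp at target yaw [  12.4  219.1 -135.6]
```

```bash
python3 -m inch '{"dp":[[0,-2,-8],[0,-4,-17],[0,-6,-24],[0,-7,-28],[0,-7,-28],[0,-7,-28],[0,-7,-28],[0,-7,-28],[0,-6,-26],[0,-4,-20],[0,-2,-11],[0,-1,-4],[0,0,0]],"yaw":[0,0,0,0,0,0,0,0,0,0,0,0,0]}'
python3 -m inch '{"dp":[[0,0,0],[0,0,0],[0,0,0],[0,0,0],[0,0,0],[0,0,0],[0,0,0],[0,0,0],[0,0,0],[0,0,0],[0,0,0],[0,0,0],[0,0,0],[0,0,0],[0,0,0],[0,0,0],[0,0,0],[0,0,0]],"yaw":[-2,-4,-5,-5.5,-5.5,-5.5,-5.5,-5.5,-5.5,-5.5,-5.5,-5.5,-5,-3.8,-2,-0.5,0,0]}'
python3 d.py .4586 .1361 .0707 86.6
```

```text
time_s: 36.38
position: [0.4589, 0.136, 0.1922]
tcp_rot: [[-0.001, 0.966, 0.258], [-0.0, 0.258, -0.966], [-1.0, -0.001, -0.0]]
force: [0.6, -0.1, -1.7]
opening: 0.506
time_s: 37.88
position: [0.46, 0.1348, 0.1925]
tcp_rot: [[0.0, 0.061, 0.998], [-0.0, 0.998, -0.061], [-1.0, -0.0, 0.0]]
force: [0.3, -0.9, -1.2]
opening: 0.5
t 37.88 pos [0.46   0.1348 0.1925] psi 86.53 open 43.5 F [ 0.3 -0.9 -1.2]
dp mm at present yaw [121.8   1.3  -1.5]
yaw -0.07 dp at target yaw [121.8   1.2  -1.5]
```

```bash
python3 -m inch '{"dp":[[8,0.5,-0.5],[16,0.5,-0.5],[20,0,0],[22,0,0],[18,0,0],[12,0,0],[8,0,0],[5,0,0],[2,0,0],[1,0,0],[0,0,0],[0,0,0],[0,0,0]],"yaw":[0,0,0,0,0,0,0,0,0,0,0,0,0]}';python3 d.py .4586 .1361 .0707 86.6
python3 - <<'E'
from h import *
from rig import bot
s=bot.capture("side")["color"][:,:,::-1].copy()
t=bot.capture("top")["color"][:,:,::-1].copy()
a=np.radians(-3.4);z=.028+bot.read_state()["position"][2]-.0707
pol=[(rect(.4586,.1361,a,.1,.066,.028),(255,0,0)),(rect(.4586,.1361,a,.078,.044,z),(0,255,0))]
cv2.imwrite("pics/chk10.png",np.hstack([over(s,S,pol,(245,190,70,70),8),over(t,T,pol,(182,182,40,70),6 and 8)[:560]])[:, :800])
E
```

```text
time_s: 38.97
position: [0.459, 0.1365, 0.0813]
tcp_rot: [[0.001, 0.059, 0.998], [0.0, 0.998, -0.059], [-1.0, 0.0, 0.001]]
force: [0.6, -0.0, -2.2]
opening: 0.507
t 38.97 pos [0.459  0.1365 0.0813] psi 86.64 open 44.1 F [ 0.6 -0.  -2.2]
dp mm at present yaw [10.5 -0.5 -0.4]
yaw 0.04 dp at target yaw [10.6 -0.5 -0.4]
```

View pics/chk10.png

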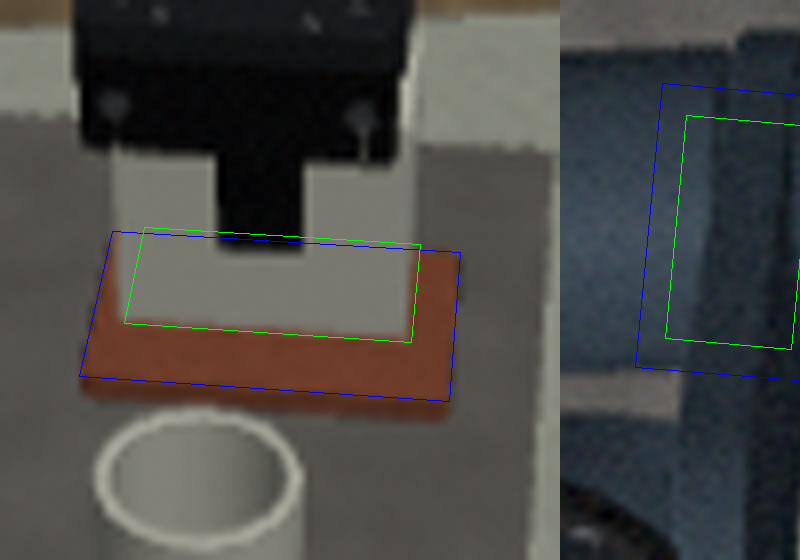

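```bash
python3 -m inch '{"dp":[[2,-0.3,-0.8],[2,0,0],[2,0,0],[1,0,0],[1,0,0],[1,0,0],[0,0,0],[0,0,0]],"yaw":[0,0,0,0,0,0,0,0]}';python3 d.py .4582 .1361 .0707 86.6
```

```text
time_s: 39.73
position: [0.4577, 0.1362, 0.0716]
tcp_rot: [[-0.0, 0.059, 0.998], [-0.0, 0.998, -0.059], [-1.0, -0.0, -0.0]]
force: [-0.6, 0.2, -1.7]
opening: 0.501
t 39.73 pos [0.4577 0.1362 0.0716] psi 86.63 open 43.6 F [-0.6  0.2 -1.7]
dp mm at present yaw [ 0.9 -0.1  0.5]
yaw 0.03 dp at target yaw [ 0.9 -0.1  0.5]
```

```bash
python3 -m inch '{"dp":[[0.4,0,0.3],[0.4,0,0],[0,0,0],[0,0,0]],"yaw":[0,0,0,0]}';python3 -m inch '{"dp":[[0.4,0,0],[0,0,0]],"yaw":[0,0]}'
```

```text
time_s: 40.07
position: [0.4581, 0.1362, 0.0709]
tcp_rot: [[0.0, 0.059, 0.998], [0.0, 0.998, -0.059], [-1.0, 0.0, 0.0]]
force: [1.3, 0.1, -1.5]
opening: 0.504
time_s: 40.23
position: [0.4581, 0.1362, 0.0706]
tcp_rot: [[0.0, 0.059, 0.998], [0.0, 0.998, -0.059], [-1.0, 0.0, 0.0]]
force: [0.4, 0.7, -0.7]
opening: 0.507
```

```bash
python3 -m inch '{"dp":[[0.3,0,0],[0,0,0],[0,0,0]],"yaw":[0,0,0]}'; python3 -m inch '{"dp":[[0,0,0],[0,0,0],[0,0,0],[0,0,0],[0,0,0],[-3,0,0],[-8,0,0],[-15,0,0],[-20,0,0],[-20,0,0],[-20,0,0],[-15,0,0],[0,0,0]],"yaw":[0,0,0,0,0,0,0,0,0,0,0,0,0]}' 66;python3 d.py .45 -.15 .22 86.6
```

```text
time_s: 40.48
position: [0.4582, 0.1362, 0.0706]
tcp_rot: [[0.0, 0.059, 0.998], [0.0, 0.998, -0.059], [-1.0, 0.0, 0.0]]
force: [-1.2, 0.4, 4.2]
opening: 0.505
time_s: 41.57
position: [0.4601, 0.1364, 0.1745]
tcp_rot: [[0.007, 0.059, 0.998], [0.0, 0.998, -0.059], [-1.0, 0.001, 0.007]]
force: [-0.1, -0.1, -0.2]
opening: 0.759
t 41.57 pos [0.4601 0.1364 0.1745] psi 86.64 open 66.0 F [-0.1 -0.1 -0.2]
dp mm at present yaw [ -45.7 -286.5    7. ]
yaw 0.04 dp at target yaw [ -45.5 -286.5    6.9]
```

```bash
python3 -m inch '{"dp":[[-10,0,0],[-20,-5,0],[-20,-15,0],[-10,-25,0],[0,-28,0],[0,-28,0],[0,-28,0],[0,-28,0],[0,-28,0],[0,-28,0],[0,-28,0],[0,-28,0],[0,-28,0],[0,-28,0],[0,-28,0],[0,-20,0],[0,-10,0],[0,-4,0],[0,0,0],[0,0,0]],"yaw":[0,0,0,0,0,0,0,0,0,0,0,0,0,0,0,0,0,0,0,0]}'
python3 - <<'E'
from h import *
from rig import bot
g=(0,255,0);b=(255,0,0)
t=bot.capture("top")["color"][:,:,::-1].copy()
s=bot.capture("side")["color"][:,:,::-1].copy()
a=np.radians(9.8);c=np.radians(-3.4)
pol=[(rect(.5969,.1163,a,.076,.076,.028),b),(rect(.5969,.1163,a,.054,.054,.11),g),(rect(.4586,.1361,c,.1,.066,.028),b),(rect(.4586,.1361,c,.078,.044,.096),g),
(circ(.4709,.2861,.024,.098),g),(circ(.4709,.2861,.035,.028),b),(circ(.5998,.2775,.033,.12),g),(circ(.5998,.2775,.046,.028),b)]
cv2.imwrite("pics/f1.png",over(t,T,pol,(112,128,140,115),5))
cv2.imwrite("pics/f2.png",over(s,S,pol,(165,165,155,140),5)[:, :780])
cv2.imwrite("pics/f3.png",t)
cv2.imwrite("pics/f4.png",s)
E
```

```text
time_s: 43.23
position: [0.4349, -0.2488, 0.2308]
tcp_rot: [[-0.001, 0.058, 0.998], [0.002, 0.998, -0.058], [-1.0, 0.002, -0.001]]
force: [-0.8, 0.0, -0.3]
opening: 0.758
```

View pics/f1.png

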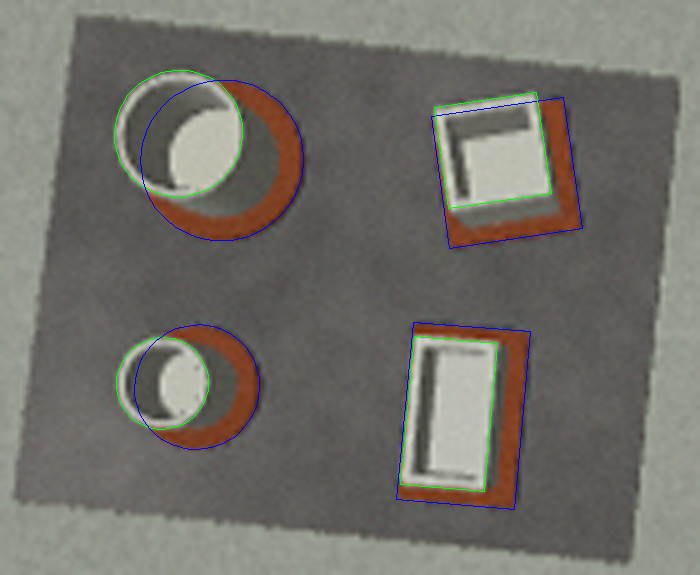

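View pics/f2.png

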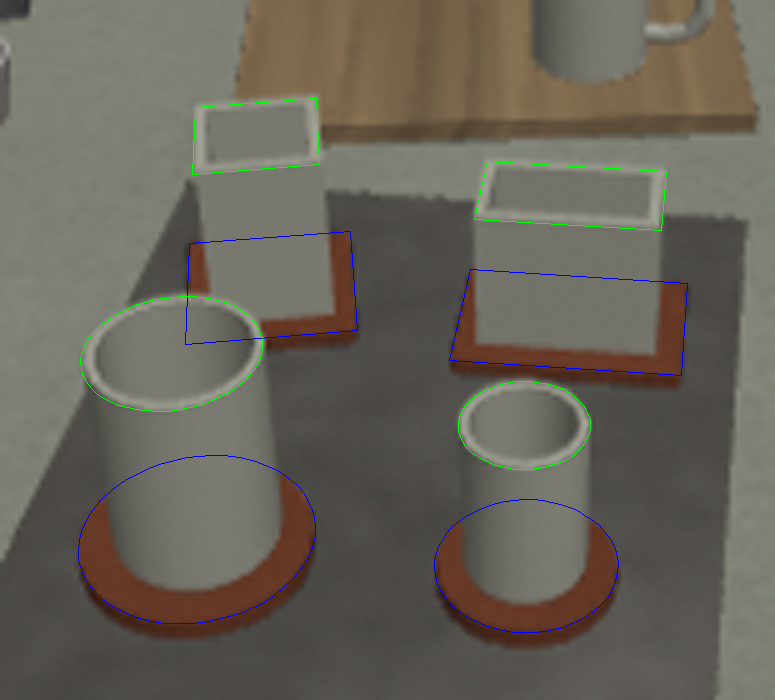

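View pics/f4.png

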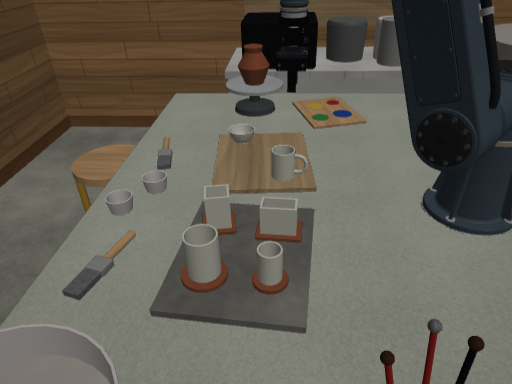

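All four rims match the predicted centred poses in both views, and the mug and bowl are where they were. The arm is clear, so I'm handing in.

```bash
python3 -m inch '{"dp":[[0,0,0],[0,0,0],[0,0,0]],"yaw":[0,0,0]}' | head -1; python3 -c "
from rig import bot
print(bot.hand_in())"
```

```text
time_s: 43.58
the job is handed in; nothing more can be done
None
```

All four pots are standing upright on the setter tiles of their own shape and size. I moved them in the order you listed: small round, large round, square, oblong. The job was handed in at about 43.6 s.

- **Final position check:** with the arm clear, I overlaid the expected centred position of each pot on the top and side pictures. All four rims matched to about 1–2 mm. The square and oblong pots looked parallel to their tile sides, to about 1°.
- **Mug and bowl:** they look unmoved in the side picture, judged by eye. I did not measure them again.
- **Gentle placing:** contact forces at set-down were under 5 N, and no pot dropped or tipped.
- **Corrections along the way:** the side view showed the large round pot about 2 mm off while still in the gripper, the square pot about 2 mm and the oblong pot about 1 mm. I shifted each before letting go.
- **Checks that disagreed:**
  - The gripper closed to about 64 mm on the 66 mm pot. I don't know why, but the pot held firmly and its placing checked out.
  - In the side view, the bottom edges of the pots appeared about 1 pixel higher than predicted. I took this to be a rounded bottom edge, because the rims fitted in both views.

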